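# Gauge the brass tap bush

### The job

We are repairing the kitchen tap and need the brass bush measured. Stand the brass bush upright on the bed of the sliding gauge, between its open jaws, and let go; then slide the jaw with the red knob up until its orange spring pad presses the bush against the blue fixed jaw, without forcing it, and leave it like that.

Things in the scene. Friction and masses are not known exactly. Their poses are not given: they have to be found in the camera images.
- brass_bush: Turned brass tap bush, golden metal: a standing round part, 36 mm in diameter for its lower 38 mm, then 29 mm up to its full height of 50 mm; 0.16 to 0.26 kg. Origin at the centre of its underside, z up its axis. It starts on the counter in one of four places, 12 cm apart, in a 2 by 2 group with three bushes of the same shape in grey steel, black and white plastic.
- anvil: Blue fixed jaw of the sliding gauge, a large caliper fixed to the counter: flat grey bed 100 by 235 mm, its top 12 mm above the counter. Jaw 60 mm wide, 32 mm above the bed. Origin on its measuring face, mid-width, at bed level; the other jaw lies towards -y and closes along +y; x across, z up. A steel beam 4 mm above the bed runs along x = 37 to 49 mm.
- pad: Orange spring pad on the sliding jaw, facing the blue jaw, axes parallel; 60 mm wide, 8 mm thick, top 32 mm above the bed. Origin on its face, mid-width, at bed level. Starts 100 to 120 mm from the blue face. Pressed, it gives up to 10 mm (1 N at first, 3.5 N fully back), then is solid. Fully back is fine, but keep the squeeze on the bush below 40 N.
- jaw_knob (a point): Top centre of the red knob that moves the sliding jaw: upright post 24 mm in diameter, 48 mm tall, top 80 mm above the bed, axis 38 mm behind the unpressed pad's face. The black jaw body under it, 32 mm above the bed, reaches 20 mm to front and back. Grip or push it. The jaw slides stiffly (5 N), travels 110 mm and stays where left, even against the spring.

How it is judged:
On the way, in this order (a step that is already met when the one before it is completed fails the run):
1. The brass bush stands upright on the bed between the open jaws, let go (angle between brass_bush's own z axis and vertical below 0.17 rad and z of brass_bush in the frame of anvil between -0.006 and 0.006 m and x of brass_bush in the frame of anvil between -0.028 and 0.028 m and y of brass_bush in the frame of anvil below -0.012 m and y of brass_bush in the frame of pad above 0.012 m and contact force between brass_bush and the fingers below 0.05 N), for 0.1 s.
2. The bush is nipped between the orange pad and the blue jaw (contact force between brass_bush and anvil above 0.6 N and contact force between brass_bush and pad above 0.6 N), for 0.2 s.
At the end, for the whole second after the job is handed in: The brass bush stands upright (within 10 degrees) on the gauge's bed (within 6 mm), at rest, touching both the blue jaw and the orange pad, each with more than 0.6 N (all of step 2 and angle between brass_bush's own z axis and vertical below 0.17 rad and z of brass_bush in the frame of anvil between -0.006 and 0.006 m and linear speed of brass_bush below 0.02 m/s).
It fails at once if The bush is squeezed by the pad with more than 40 N (contact force between brass_bush and pad above 40 N).
It also fails if it takes over 48 s, if anything falls off the work surface, if the arm or the gripper's body presses on something with over 40 N, if the wrist force passes 120 N, or if a joint passes its speed limit or range.

### The arm

A 6-joint arm with a two-finger parallel gripper is mounted at the origin on the work surface. World frame = base frame: x ahead of the robot, y to its left, z up, the work surface at z = 0. Lengths are in m, angles in rad, forces in N, time in s.
With the tool pointing down it reaches from about 0.425 to 0.925 m from the base axis. Payload 12.5 kg.
Tool frame: the origin (TCP) lies between the finger pads; the fingertips stand 17 mm ahead of it and the grasp point (between the pads) lies 2 mm behind it; z points along the fingers, y is the line along which they close (so a half turn about z gives the same grasp; the last joint's range is limited). The gripper opens to 85 mm and grips with 20 to 120 N. Pads are 22 mm wide; open, the fingers measure 114 mm over their backs; the gripper's body (76 mm by 85 mm) begins 54 mm behind the grasp point. The pads swing forward as they close: fully open they stand 13 mm farther back than shut.
Start: joints at [1.162, 0.491, 1.559, -0, 1.092, -0.106], TCP at [0.186, 0.597, 0.248] pointing down, gripper open.
Joint ranges: [-3.1, 3.1], [-0.84, 2.19], [0.05, 2.79], [-1.13, 4.28], [0.06, 2.93], [-2.69, 2.69]. Speed limits (rad/s): [2.22, 2.22, 2.79, 3.14, 3.14, 3.14].

### API

Orientations are given as a rotation vector (axis times angle).
In Python, from bench import ctrl, optics gives the robot as it stands.
- The arm moves only by the tool jog_arm, never from a script. Its arguments are lists of equal length, an entry for each row: "grip": the opening in per cent of the stroke, from 0 (shut) to 100 (fully open); "travel": the shift along the world's x, y, z in mm, a list of three; "spin": the turn about the world's z in degrees. A call has 1 to 10 rows; each row is the pose to reach, as a shift and turn from the pose commanded when the call began; what a row does not reach only later rows make up. A row lasts 1/8 s, in which the tool goes at most 62.5 mm and 10.7 degrees, less where a joint would pass 70% of its speed; a pose out of reach is approached as far as the arm can. A call with a gripper value outside its range is refused whole. The fingers move at their own pace and stop on an object; "squeeze" is the grip in N (left out, the last holds). Time passes only in rows, so rows that repeat a pose let the fingers close. It gives the time, the measured TCP pose, the force, the opening and the grip force at its end, in the units of the state.
- ctrl.get_state(): the state, without advancing time (a new reading comes with each control period).
- optics.get_image(name): name is "scene" or "top" or "wrist"; returns the picture (384x512x3 uint8, blue, green, red); there is no depth.
- optics.calibration(name): a dict with "K" (3x3 intrinsics, pixels), "dist_coeffs" ([k1, k2, p1, p2, k3] as OpenCV has them; the pictures are not rectified), "pose" (4x4, takes a point from camera to world coordinates). Camera axes: x right, y down, z forward; pixel columns grow to the right and rows downward; lengths in m; the calibration is good to about 2 mm. A picture is of the moment at which its call begins: read the wrist's pose just before it. calibration takes no time and is no camera call; for the wrist camera it gives the pose at the moment of the call.
- ctrl.close_job(): hands the job in; it is judged then, once.
The state is a dict: "time_s": time; "joints": joint angles; "joint_velocities": joint speeds; "effort": joint torques, N m; "eef_pos": TCP position; "eef_rot": TCP orientation; "wrist_force": force on the tool from outside, world axes, zero at the start; "wrist_torque": the same for the moment, N m; "finger_gap": finger opening in m; "grasp_force": force on a finger pad.
Only numpy, scipy, OpenCV 4.12 (cv2) and the standard library are available. Lean on these libraries where they do the work, as an engineer would, in place of code of your own. Each camera call takes 0.05 s, during which the arm holds its last target. There are 200 camera calls.

## Working session

There is one attempt and no reset: what is moved stays moved. The work goes in short steps, Python scripts to look and compute and a tool call to move; the robot and the scene stay as the last step left them, time stands still between calls to the robot, and variables do not carry over. Pictures are saved under pics/ and viewed, at most 10 in all, crops included, and the job is handed in when it is done.

Besides the shell and the picture viewer there is one more tool, called after "Call:" as name([rows], argument=value, ...), one row to a line, values as JSON. jog_arm: Moves the arm, as the interface text tells. Its arguments: {"type":"object","properties":{"grip":{"type":"array","items":{"type":"number"}},"travel":{"type":"array","items":{"type":"array","items":{"type":"number"}}},"spin":{"type":"array","items":{"type":"number"}},"squeeze":{"type":"number"}},"required":["grip","travel","spin"]}

```bash
mkdir -p pics; cat > h.py <<'E'
import sys; sys.path.insert(0,'.')
import numpy as np, cv2
from bench import ctrl, optics
def ray(c,u,v):
    K,d,T=np.array(c["K"]),np.array(c["dist_coeffs"]),np.array(c["pose"])
    p=cv2.undistortPoints(np.array([[[u,v]]],float),K,d)[0,0]
    return T[:3,3],T[:3,:3]@np.array([p[0],p[1],1])
def at_z(c,u,v,z):
    o,r=ray(c,u,v); return o+r*(z-o[2])/r[2]
def proj(c,P):
    T=np.linalg.inv(np.array(c["pose"])); r,_=cv2.Rodrigues(T[:3,:3])
    return cv2.projectPoints(np.array(P,float).reshape(-1,1,3),r,T[:3,3],np.array(c["K"]),np.array(c["dist_coeffs"]))[0][:,0]
E
python3 - <<'E'
from h import *
t=optics.get_image("top"); s=optics.get_image("scene")
cv2.imwrite("pics/top.png",cv2.resize(t,(800,600),interpolation=cv2.INTER_CUBIC)); cv2.imwrite("pics/scene.png",cv2.resize(s,(800,600)))
cv2.imwrite("pics/top_raw.png",t);cv2.imwrite("pics/scene_raw.png",s)
for n in("top","scene"):
  c=optics.calibration(n); print(n,np.round(c["pose"],3).tolist(),np.round(c["K"],1).tolist())
E
```

```text
top [[-0.002, -0.995, 0.104, 0.442], [-1.0, -0.0, -0.021, 0.075], [0.021, -0.104, -0.994, 1.047], [0.0, 0.0, 0.0, 1.0]] [[420.7, 0.0, 257.8], [0.0, 420.7, 189.3], [0.0, 0.0, 1.0]]
scene [[0.222, 0.848, -0.481, 0.876], [0.975, -0.188, 0.117, -0.031], [0.009, -0.496, -0.869, 0.688], [0.0, 0.0, 0.0, 1.0]] [[372.5, 0.0, 255.0], [0.0, 372.5, 188.9], [0.0, 0.0, 1.0]]
```

View pics/top.png

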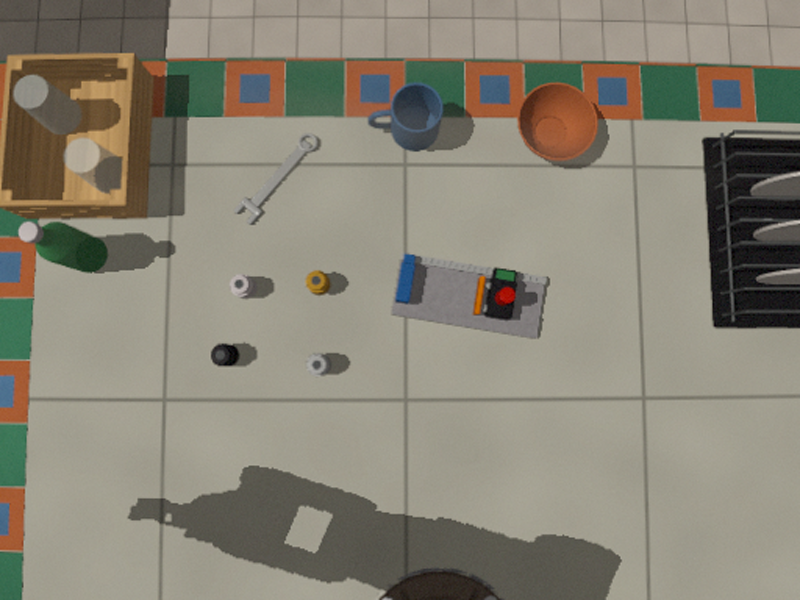

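View pics/scene.png

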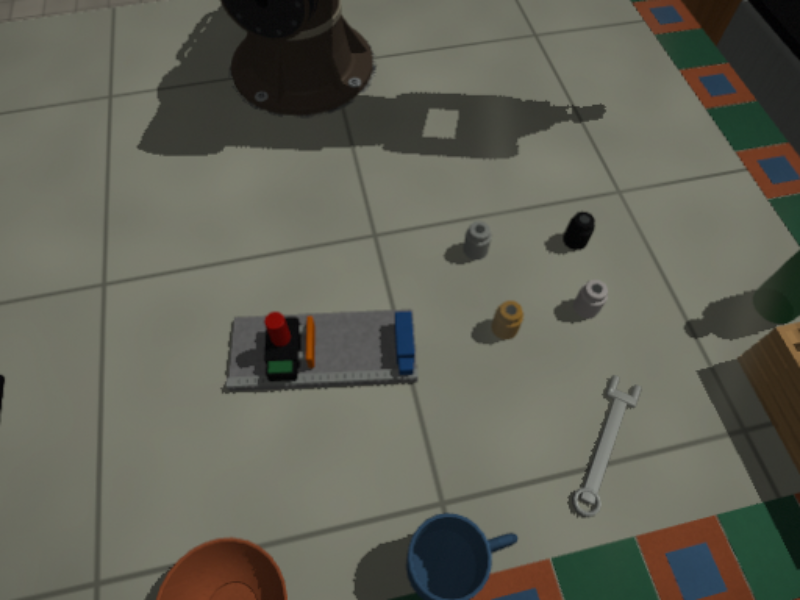

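The top view shows the brass bush at about (317,281). The blue jaw is at (406,279), the orange pad at (480,296) and the red knob at (507,296). The scene view shows the same layout, with the brass bush at (508,318). I'll enlarge both.

```bash
python3 - <<'E'
from h import *
t=cv2.imread("pics/top_raw.png")[155:221,190:357]; s=cv2.imread("pics/scene_raw.png")[185:251,140:340]
a=cv2.resize(t,(800,316),interpolation=cv2.INTER_CUBIC); b=cv2.resize(s,(800,264),interpolation=cv2.INTER_CUBIC)
cv2.imwrite("pics/crop.png",np.vstack([a,b]))
E
```

```text
(no output)
```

View pics/crop.png

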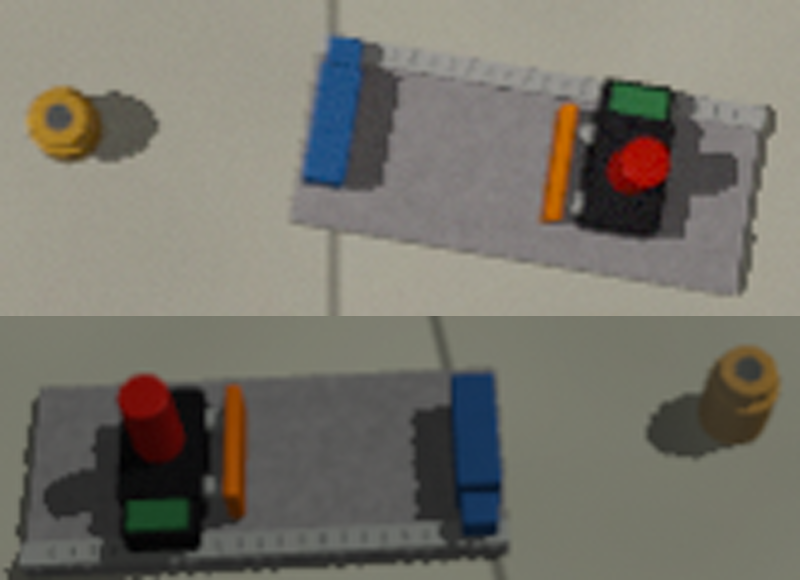

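The enlarged crop shows these points:
- **Top view:** brass hole (60,118), blue face edge (360,68) to (346,186), pad face edge (560,105) to (543,219), knob top (646,162).
- **Scene view:** knob top (144,392), brass hole (749,370), blue face edge (452,376) to (458,487).

```bash
python3 - <<'E'
from h import *
ct,cs=optics.calibration("top"),optics.calibration("scene")
T=lambda u,v,z:at_z(ct,190+u/4.79-.4,155+v/4.79-.4,z)
S=lambda u,v,z:at_z(cs,140+u/4-.4,185+(v-316)/4-.4,z)
for n,p in dict(brass=T(60,118,.05),brassS=S(749,370,.05),knob=T(646,162,.092),knobS=S(144,392,.092),j1=T(360,68,.044),j2=T(346,186,.044),j1S=S(458,487,.044),j2S=S(452,376,.044),p1=T(560,105,.044),p2=T(543,219,.044),p1S=S(242,514,.044),p2S=S(240,386,.044),
 bedA=T(292,222,.012),bedB=T(742,293,.012)).items(): print(n,np.round(p,4))
a,b=T(292,222,.012),T(742,293,.012);d=a-b;print("bed len",np.linalg.norm(d),"y axis angle deg",np.degrees(np.arctan2(d[1],d[0])))
s=ctrl.get_state();print(s["time_s"],s["eef_pos"],s["eef_rot"],s["finger_gap"])
print(optics.calibration("wrist")["pose"])
E
```

```text
brass [0.5706 0.1865 0.05  ]
brassS [0.5729 0.1878 0.05  ]
knob [ 0.5442 -0.0985  0.092 ]
knobS [ 0.5443 -0.0963  0.092 ]
j1 [0.5968 0.0367 0.044 ]
j2 [0.5372 0.0439 0.044 ]
j1S [0.5998 0.0363 0.044 ]
j2S [0.5415 0.0465 0.044 ]
p1 [ 0.5782 -0.0641  0.044 ]
p2 [ 0.5206 -0.0548  0.044 ]
p1S [ 0.5913 -0.0647  0.044 ]
p2S [ 0.5245 -0.0555  0.044 ]
bedA [0.5216 0.0708 0.012 ]
bedB [ 0.4847 -0.1618  0.012 ]
bed len 0.2354664143632691 y axis angle deg 80.98221193018705
0.1 [0.18626687 0.5964048  0.24778276] [-4.73726457e-01 -3.10542340e+00  1.50250271e-03] 0.08543582537047947
[[ 2.99001035e-01  9.19298705e-01  2.55906766e-01  1.21930686e-01]
 [ 9.54252325e-01 -2.87784649e-01 -8.11325854e-02  6.15214789e-01]
 [-9.39041848e-04  2.68458353e-01 -9.63290834e-01  3.75432778e-01]
 [ 0.00000000e+00  0.00000000e+00  0.00000000e+00  1.00000000e+00]]
```

Call:
jog_arm([
  [385,-410,0],
  [385,-410,0],
  [385,-410,0],
  [385,-410,0],
  [385,-410,0],
  [385,-410,0],
  [385,-410,0],
  [385,-410,0],
  [385,-410,0],
  [385,-410,0],
], grip=[100,100,100,100,100,100,100,100,100,100], spin=[-81.6,-81.6,-81.6,-81.6,-81.6,-81.6,-81.6,-81.6,-81.6,-81.6], squeeze=50)

```text
time_s: 1.35
eef_pos: [0.5735, 0.1834, 0.2475]
eef_rot: [2.392, 2.036, -0.001]
wrist_force: [-0.7, 1.3, -0.9]
finger_gap: 0.0851
grasp_force: 0.0
```

Call:
jog_arm([
  [0,0,-60],
  [0,0,-60],
], grip=[100,100], spin=[0,0])

```text
time_s: 1.6
eef_pos: [0.5692, 0.1866, 0.1852]
eef_rot: [-2.385, -2.039, 0.01]
wrist_force: [-0.1, -0.4, 1.3]
finger_gap: 0.0853
grasp_force: 0.0
```

```bash
python3 - <<'E'
from h import *
s=ctrl.get_state();print(s["time_s"],s["eef_pos"],s["eef_rot"],s["joints"])
c=optics.calibration("wrist");w=optics.get_image("wrist");np.save("c.npy",c,allow_pickle=True)
print(proj(c,[[.5717,.187,.05],s["eef_pos"]]))
cv2.imwrite("pics/w1.png",cv2.resize(w,(800,600)))
E
```

```text
1.6 [0.56923533 0.18661138 0.18518992] [-2.38479534 -2.03941347  0.01040777] [2.06542902e-01 5.25216109e-01 1.68890126e+00 4.03245489e-05
 9.35055853e-01 3.62335531e-01]
[[258.62154942 180.55773501]
 [254.0302263  252.56683153]]
```

View pics/w1.png

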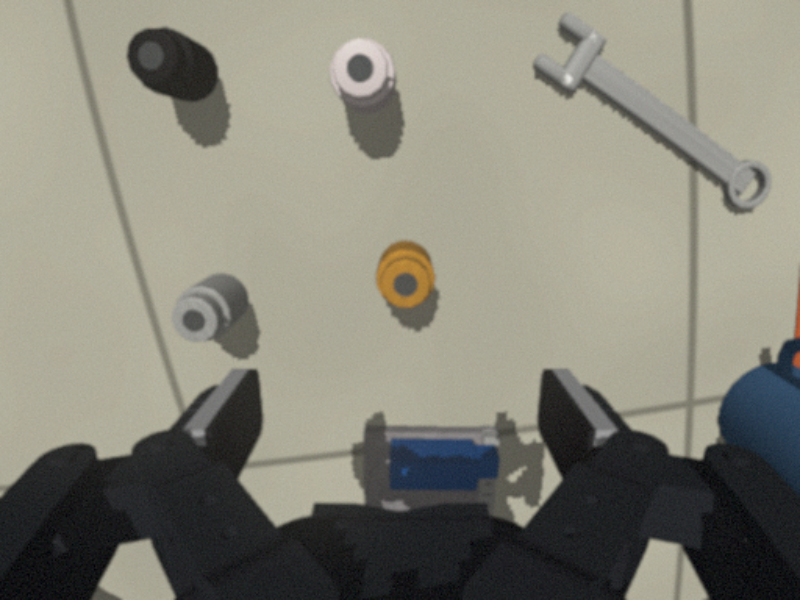

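The wrist view puts the brass hole at (404,284), about 1 px from where I predicted. The position is confirmed, so I descend and grip.

Call:
jog_arm([
  [0,0,-50],
  [0,0,-100],
  [0,0,-140],
  [0,0,-162],
  [0,0,-162],
  [0,0,-162],
  [0,0,-162],
  [0,0,-162],
  [0,0,-162],
  [0,0,-162],
], grip=[100,100,100,100,100,0,0,0,0,0], spin=[0,0,0,0,0,0,0,0,0,0], squeeze=50)

```text
time_s: 2.9
eef_pos: [0.5718, 0.1867, 0.0277]
eef_rot: [2.387, 2.041, 0.003]
wrist_force: [-2.1, -0.3, 8.7]
finger_gap: 0.0347
grasp_force: 49.1
```

Call:
jog_arm([
  [0,0,40],
  [0,0,80],
  [-2,-40,80],
  [-4,-80,80],
  [-6,-120,80],
  [-8,-155,80],
  [-8,-173,80],
  [-8,-173,60],
  [-8,-173,60],
  [-8,-173,60],
], grip=[0,0,0,0,0,0,0,0,0,0], spin=[0,0,0,0,0,0,0,0,0,0])

```text
time_s: 4.15
eef_pos: [0.5636, 0.014, 0.0868]
eef_rot: [2.387, 2.042, 0.0]
wrist_force: [-0.8, 0.2, -2.5]
finger_gap: 0.0349
grasp_force: 50.6
```

```bash
python3 - <<'E'
from h import *
s=ctrl.get_state();print(s["time_s"],s["eef_pos"],s["eef_rot"],s["finger_gap"],s["wrist_force"])
c=optics.calibration("wrist");w=optics.get_image("wrist");t=optics.get_image("scene")
cs=optics.calibration("scene"); cv2.imwrite("pics/s2_raw.png",t); cv2.imwrite("pics/w2_raw.png",w)
b=cv2.resize(t[150:262,130:362],(800,386),interpolation=cv2.INTER_CUBIC)
a=cv2.resize(w[100:384],(370,205))
P=[[.5675,.041,.044],[.5633,.0133,.062]];print(proj(c,P),proj(cs,P))
cv2.imwrite("pics/w2.png",cv2.resize(w,(800,600))); cv2.imwrite("pics/s2.png",b)
E
```

```text
4.15 [0.56356026 0.01403083 0.08678624] [2.38719166e+00 2.04196953e+00 3.79696911e-04] 0.03494952758459912 [-0.79580377  0.24868454 -2.49673913]
[[253.83346873 175.39206422]
 [254.01877129 232.58031578]] [[252.75655586 211.78857916]
 [237.9095074  208.47409114]]
```

View pics/w2.png

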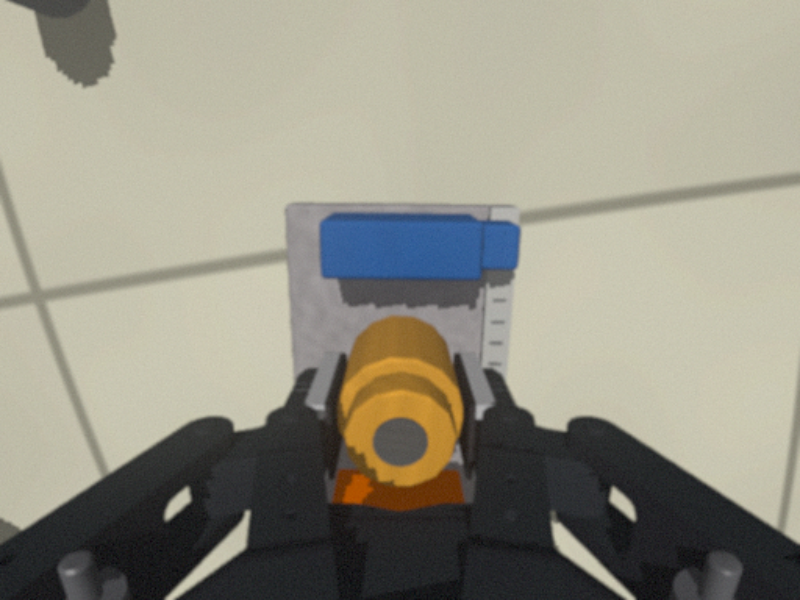

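View pics/s2.png

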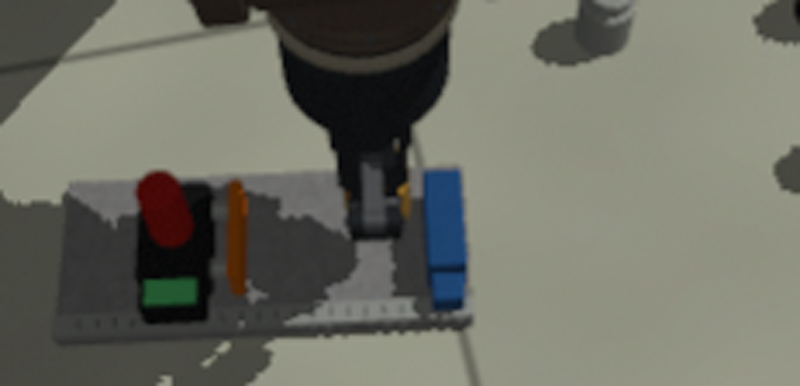

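The wrist view shows the blue face centre at (401,277), within 2 mm of my estimate and parallel to the fingers. The bush hangs upright over the bed, so I lower it.

Call:
jog_arm([
  [0,0,-25],
  [0,0,-40],
  [0,0,-44],
  [0,0,-44],
  [0,0,-44],
], grip=[0,0,0,0,0], spin=[0,0,0,0,0])

```text
time_s: 4.88
eef_pos: [0.5636, 0.0136, 0.0429]
eef_rot: [2.387, 2.041, 0.001]
wrist_force: [0.7, -0.6, -2.4]
finger_gap: 0.0343
grasp_force: 50.6
```

Call:
jog_arm([
  [0,0,-1.5],
  [0,0,-2],
  [0,0,-2],
], grip=[0,0,0], spin=[0,0,0])

```text
time_s: 5.25
eef_pos: [0.5634, 0.0136, 0.0404]
eef_rot: [2.388, 2.041, 0.0]
wrist_force: [0.7, -0.8, -2.1]
finger_gap: 0.0346
grasp_force: 50.6
```

Call:
jog_arm([
  [0,0,-1.5],
  [0,0,-1.5],
  [0,0,-1.5],
], grip=[0,0,0], spin=[0,0,0])

```text
time_s: 5.62
eef_pos: [0.5634, 0.0136, 0.0396]
eef_rot: [2.388, 2.041, 0.001]
wrist_force: [-2.7, 0.8, 9.3]
finger_gap: 0.0345
grasp_force: 52.1
```

The wrist force rose to 9.3 N, so the bush is on the bed. I open partway and retreat straight up.

Call:
jog_arm([
  [0,0,0.5],
  [0,0,0.5],
  [0,0,0.5],
  [0,0,0.5],
  [0,0,0.5],
  [0,0,20],
  [0,0,50],
  [0,0,90],
  [0,0,110],
  [0,0,110],
], grip=[60,60,60,60,60,60,60,60,60,60], spin=[0,0,0,0,0,0,0,0,0,0])

```text
time_s: 6.88
eef_pos: [0.5638, 0.0136, 0.1501]
eef_rot: [2.386, 2.04, 0.003]
wrist_force: [0.9, 0.3, -0.6]
finger_gap: 0.0513
grasp_force: 0.0
```

```bash
python3 - <<'E'
from h import *
s=ctrl.get_state();print(s["time_s"],s["eef_pos"],s["finger_gap"],s["wrist_force"])
c=optics.calibration("wrist");w=optics.get_image("wrist")
P=[[.5636,.0136,.062],[.5443,-.0975,.092]];print(proj(c,P))
cv2.imwrite("pics/w3.png",cv2.resize(w,(800,600)))
E
```

```text
6.875 [0.56383789 0.01355594 0.15008721] 0.051339426945349834 [ 0.85861468  0.26716366 -0.64648701]
[[254.03802406 197.23115065]
 [251.98201243 348.02234512]]
```

View pics/w3.png

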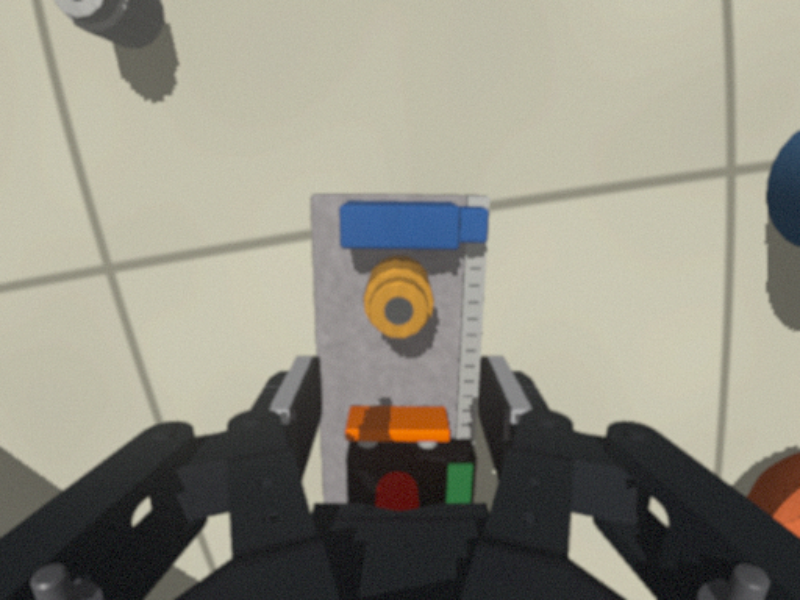

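The bush stands upright at (399,310), released, between the jaws. The knob is at (398,490), under the gripper's lower edge. Next I grip the knob.

Call:
jog_arm([
  [-9,-55,0],
  [-18,-112,0],
  [-18,-112,-40],
  [-18,-112,-78],
  [-18,-112,-78],
  [-18,-112,-78],
  [-18,-112,-78],
  [-18,-112,-78],
  [-18,-112,-78],
  [-18,-112,-78],
], grip=[60,60,60,60,60,60,0,0,0,0], spin=[0,0,0,0,0,0,0,0,0,0], squeeze=30)

```text
time_s: 8.18
eef_pos: [0.5449, -0.0982, 0.072]
eef_rot: [-2.388, -2.042, 0.0]
wrist_force: [-4.6, 1.1, 6.2]
finger_gap: 0.0232
grasp_force: 29.4
```

Call:
jog_arm([
  [0.8,5,0],
  [1.6,10,0],
  [2.4,15,0],
  [3.2,20,0],
  [4,25,0],
  [4.7,30,0],
  [5.5,35,0],
  [6.3,40,0],
  [7.1,45,0],
  [7.9,50,0],
], grip=[0,0,0,0,0,0,0,0,0,0], spin=[0,0,0,0,0,0,0,0,0,0])

```text
time_s: 9.43
eef_pos: [0.5532, -0.0486, 0.072]
eef_rot: [2.387, 2.041, 0.0]
wrist_force: [-3.5, -5.3, 4.8]
finger_gap: 0.0234
grasp_force: 29.3
```

Call:
jog_arm([
  [0.3,2,0],
  [0.6,4,0],
  [0.9,6,0],
  [0.9,6,0],
  [0.9,6,0],
], grip=[0,0,0,0,0], spin=[0,0,0,0,0])

```text
time_s: 10.05
eef_pos: [0.5542, -0.0426, 0.072]
eef_rot: [2.387, 2.041, 0.001]
wrist_force: [-3.1, -1.8, 5.6]
finger_gap: 0.0233
grasp_force: 29.4
```

```bash
python3 - <<'E'
from h import *
t=optics.get_image("scene");w=optics.get_image("top")
b=cv2.resize(t[170:262,130:292],(600,340),interpolation=cv2.INTER_CUBIC)
a=cv2.resize(w[150:221,230:355],(600,260),interpolation=cv2.INTER_CUBIC)
cv2.imwrite("pics/m1.png",np.vstack([b,a]))
E
```

```text
(no output)
```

View pics/m1.png

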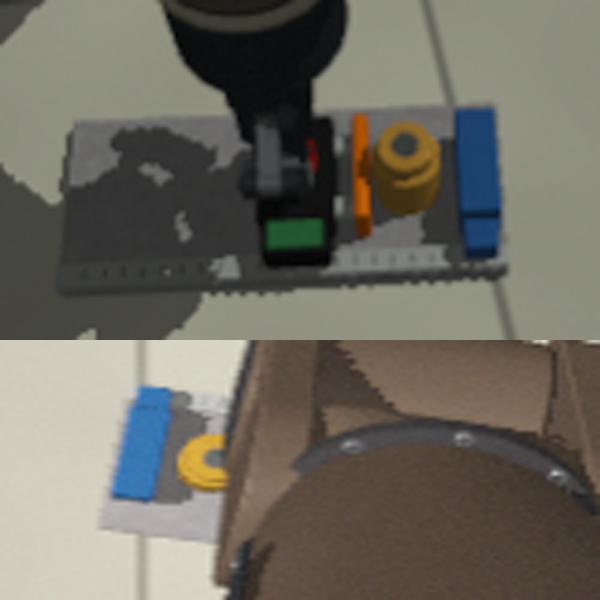

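The scene view shows the pad about to touch the bush at (405,165), which is still upright. By geometry, about 10 mm remains before the nip.

Call:
jog_arm([
  [0.2,1,0],
  [0.3,2,0],
  [0.5,3,0],
  [0.6,4,0],
  [0.8,5,0],
  [0.9,6,0],
  [1.1,7,0],
  [1.3,8,0],
  [1.4,9,0],
  [1.6,10,0],
], grip=[0,0,0,0,0,0,0,0,0,0], spin=[0,0,0,0,0,0,0,0,0,0])

```text
time_s: 11.4
eef_pos: [0.5558, -0.0329, 0.072]
eef_rot: [2.387, 2.041, 0.001]
wrist_force: [-3.8, -5.6, 6.4]
finger_gap: 0.0233
grasp_force: 29.4
```

Call:
jog_arm([
  [0.2,1,0],
  [0.3,2,0],
  [0.5,3,0],
  [0.6,4,0],
], grip=[0,0,0,0], spin=[0,0,0,0])

```text
time_s: 11.9
eef_pos: [0.5565, -0.029, 0.0721]
eef_rot: [2.387, 2.041, 0.001]
wrist_force: [-3.3, -6.5, 6.3]
finger_gap: 0.0231
grasp_force: 29.4
```

```bash
python3 - <<'E'
from h import *
t=optics.get_image("scene")
cv2.imwrite("pics/m2.png",cv2.resize(t[180:252,160:282],(800,472),interpolation=cv2.INTER_CUBIC))
print(ctrl.get_state()["wrist_force"])
E
```

```text
[-2.8370243  -6.09673238  5.92176007]
```

View pics/m2.png

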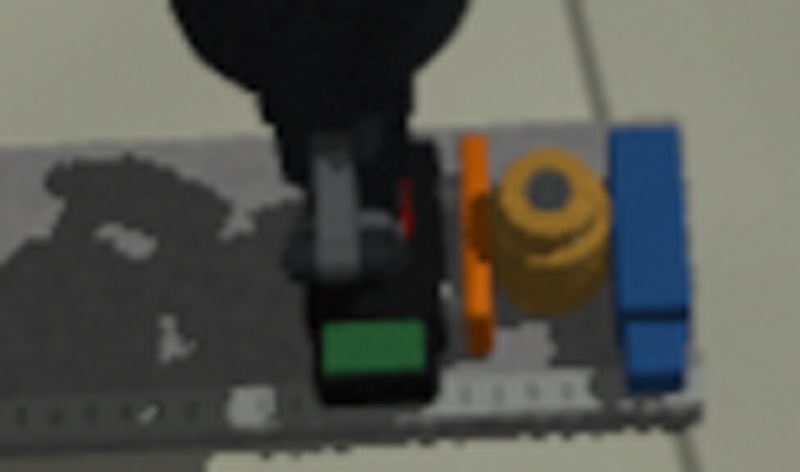

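The bush is now essentially closed between the pad at (478,240) and the blue jaw at (615,220). I continue in 2 mm moves and watch the wrist force.

Call:
jog_arm([
  [0.2,1,0],
  [0.3,2,0],
  [0.3,2,0],
], grip=[0,0,0], spin=[0,0,0])

```text
time_s: 12.32
eef_pos: [0.5568, -0.0269, 0.072]
eef_rot: [2.387, 2.041, 0.001]
wrist_force: [-3.7, -6.1, 5.6]
finger_gap: 0.0231
grasp_force: 29.4
```

Call:
jog_arm([
  [0.2,1,0],
  [0.3,2,0],
  [0.3,2,0],
], grip=[0,0,0], spin=[0,0,0])

```text
time_s: 12.7
eef_pos: [0.5572, -0.025, 0.0721]
eef_rot: [2.386, 2.04, 0.001]
wrist_force: [-3.4, -5.9, 5.9]
finger_gap: 0.0232
grasp_force: 29.4
```

Call:
jog_arm([
  [0,0,0],
  [0,0,0],
  [0,0,0],
  [0,0,0],
  [0,0,30],
  [0,0,80],
  [0,-60,120],
  [0,-120,120],
  [0,-180,120],
  [0,-180,120],
], grip=[50,50,50,50,50,50,50,50,50,50], spin=[0,0,0,0,0,0,0,0,0,0])

```text
time_s: 13.95
eef_pos: [0.5566, -0.208, 0.1908]
eef_rot: [2.392, 2.036, 0.0]
wrist_force: [-0.2, 0.9, 0.4]
finger_gap: 0.043
grasp_force: 0.0
```

```bash
python3 - <<'E'
from h import *
t=optics.get_image("scene");w=optics.get_image("top")
b=cv2.resize(t[185:247,160:280],(774,400),interpolation=cv2.INTER_CUBIC)
a=cv2.resize(w[155:213,240:355],(774,198)) if 0 else cv2.resize(w[160:190,240:357],(774,198),interpolation=cv2.INTER_CUBIC)
cv2.imwrite("pics/f.png",np.vstack([b,a]))
E
```

```text
(no output)
```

View pics/f.png

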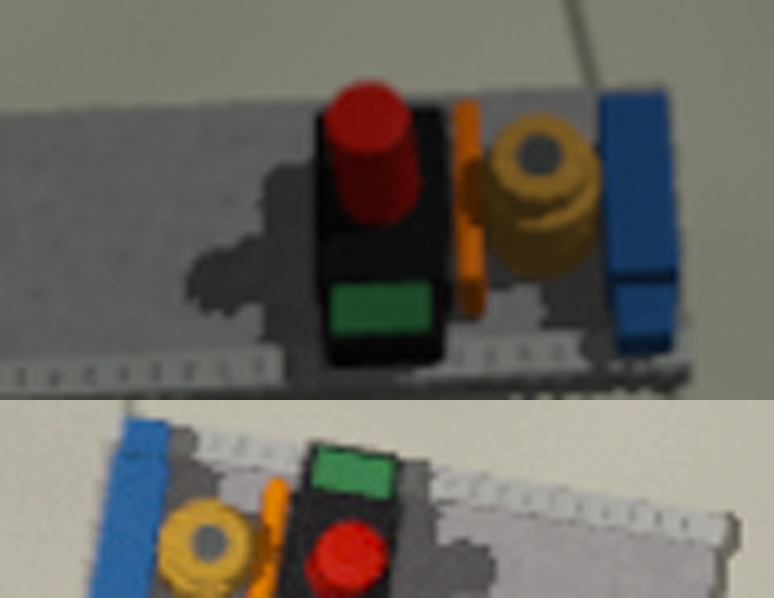

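The final view shows the bush upright at (540,195), held between the blue jaw at (600,190) and the pad at (468,200). The pad-to-body gap has shrunk to 2–3 mm, so the spring is about 7 mm in and not bottomed.

```bash
python3 -c "
from h import *
print(ctrl.close_job())"
```

```text
the job is handed in; nothing more can be done
None
```

The brass bush stands upright on the gauge bed, nipped between the orange pad and the blue jaw with the spring about 7 mm in (roughly 2.7 N, estimated from the last picture), and the job is handed in at about 14 s; no verdict came back.

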